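# Raise the sampling cabinet's window to the pointer

## Robot

A 6-joint arm with a two-finger parallel gripper is mounted at the origin on the work surface. World frame = base frame: x ahead of the robot, y to its left, z up, the work surface at z = 0. Lengths are in m, angles in degrees, forces in N, time in s.
With the tool pointing down it reaches from about 0.4 to 0.825 m from the base axis. Payload 7 kg.
Tool frame: the origin (TCP) lies at the centre of the arm's flange, where the gripper is bolted on; the fingertips stand 178 mm ahead of it and the grasp point (between the pads) lies 159 mm ahead of it (ctrl.hold_point_z is the distance from the TCP to the grasp point, in m); z points along the fingers, y is the line along which they close (so a half turn about z gives the same grasp; the last joint's range is limited). The gripper opens to 88 mm and grips with 3 to 60 N. Pads are 19 mm wide; open, the fingers measure 130 mm over their backs; the gripper's body (78 mm by 193 mm) begins 47 mm behind the grasp point.
Start: joints at [82.684, 20.546, 0.682, 0, -70.136, -16.507], TCP at [0.273, 0.617, 0.405] pointing down, gripper open.
Joint ranges: [-176.03, 176.03], [-82.01, 121.73], [-58.28, 71.71], [-173.87, 95.51], [-174.79, -0.11], [-173.66, 173.66]. Speed limits (degrees/s): [136.94, 136.94, 172.46, 180, 180, 180].

## Interface

Orientations are given as [roll, pitch, yaw] about the fixed x, y, z axes, in that order (R = Rz(yaw) Ry(pitch) Rx(roll)).
In Python, from plant import ctrl gives the robot as it stands.
- The arm moves only by the shell command python3 -m inch 'ROWS'. ROWS is JSON, one flat list of numbers, 7 for each row, row after row: the closure, from 0 (fully open) to 1 (shut), then the shift along the tool's x, y, z in mm, then the turn, a rotation vector about the tool's x, y, z in degrees. In form: [hand, x, y, z, wx, wy, wz, hand, x, y, z, wx, wy, wz, ...]. A call has 1 to 5 rows; each row is the pose to reach, as a shift and turn from the pose commanded when the call began, along the tool's axes at that moment; what a row does not reach only later rows make up. A row lasts 1/10 s, in which the tool goes at most 50 mm and 8.59 degrees, less where a joint would pass 70% of its speed; a pose out of reach is approached as far as the arm can. A call with a gripper value outside its range is refused whole. The fingers move at their own pace and stop on an object; the grip force is fixed at half the most. Time passes only in rows, so rows that repeat a pose let the fingers close. It gives the time, the measured TCP pose, the force, the opening and the grip force at its end, in the units of the state.
- ctrl.get_obs(): the state, without advancing time (a new reading comes with each control period).
- ctrl.snapshot(name): name is "scene" or "top" or "wrist"; returns a dict with "frame" (384x512x3 uint8, red, green, blue), "K" (3x3 intrinsics, pixels), "R" (3x3) and "t" (3): a world point X has camera coordinates R X + t. Camera axes: x right, y down, z forward; pixel columns grow to the right and rows downward; lengths in m; the calibration is good to about 2 mm. The wrist camera is an equidistant fisheye: a pixel r from the principal point sees the ray r / f radians off the axis. A picture is of the moment at which its call begins. There is no depth.
- ctrl.close_job(): hands the job in; it is judged then, once.
Trained networks look in a picture, given as the dict that the camera call returned (one of the last four; its "shot" number tells which), for a name from the list of things; names that differ only in an ending like _2 or _b are one class to them, and where a whole thing is asked for, a point or a joint stands for the part that bears it (a point fixed in the world has none). Each returns a list of dicts, best first, with "p" (0 to 1); they miss things now and then, are a little off and sometimes report something else, mostly with a low value. They report only what shows in the picture. A call takes as long as a camera call.
- ctrl.recognise(picture, thing): "location" ([x, y, z] in m, in world coordinates, good to about 4 mm: the middle of the surface that is visible of it).
- ctrl.trace(picture, thing): "pixels" (384x512 bool, what is visible of it).
- ctrl.mark_of(picture, thing): "location" ([x, y, z] in m, in world coordinates, good to about 4 mm: a listed point, or the origin of a listed thing).
The state is a dict: "clock": time; "joint_pos": joint angles; "qvel": joint speeds; "tau": joint torques, N m; "tool_pos": TCP position; "orientation": TCP orientation; "force": force on the tool from outside, world axes, zero at the start; "moment": the same for the moment, N m; "opening": finger opening in m; "gripper_force": force on a finger pad.
Only numpy, scipy, OpenCV 4.12 (cv2) and the standard library are available. Lean on these libraries where they do the work, as an engineer would, in place of code of your own. Each camera call takes 0.05 s, during which the arm holds its last target. There are 200 camera calls.

## Task

One of the cabinet's two sliding windows has a clip with a cone-shaped pointer on the outer post beside it: with the fingertips, push that window up from beneath its lip until the lip's lower front edge is level with the pointer's tip, then move away; the window stays where it is left. Only push, do not grip the lip. Leave the other window as it is and do not shift any of the glassware, tools and containers standing about.

Things in the scene. Friction and masses are not known exactly. Their poses are not given: they have to be found in the camera images.
- hood: sampling cabinet, fixed: steel plinth 400 wide, 220 deep, 102 high; front posts 40 square at 180 either side of the middle, header at 340 to 370. It stands to the robot's left, its front facing -y or up to 0.4 rad from that towards +x; two clear windows side by side slide straight up. Origin: on the bench, middle of the plinth's front face. x points into the cabinet (about world +y), y along its front towards the robot (about world -x), z up.
- near_window (a joint): height above shut of the window nearer the robot's base, m (0 shut, 0.125 top stop). Weights hidden in the posts balance it: it stays at any height and takes 3 to 8 N to push. Shut, its lip's lower edge is 120 mm above the bench. Clear pane with steel rails, 140 wide, 110 high, its middle 87.5 mm from the cabinet's, its front 3 mm behind the posts' face.
- far_window (a joint): the same for the window farther from the robot's base.
- near_lip: steel lip along the bottom of the near window: a flat plate 130 mm wide, 9 mm thick, sticking out level 45 mm in front of the posts' face, free air below it. Origin: middle of its lower front edge (underside). Axes as the cabinet's: x into the cabinet, y along the lip towards the robot, z up.
- far_lip: steel lip along the bottom of the far window: a flat plate 130 mm wide, 9 mm thick, sticking out level 45 mm in front of the posts' face, free air below it. Origin: middle of its lower front edge (underside). Axes as the cabinet's: x into the cabinet, y along the lip towards the robot, z up.
- near_ridge: rubber strip along the top of the near lip (126 wide, 42 deep, 6 thick, from 9 to 15 mm above the lip's underside, starting 5 mm behind the lip's front edge); same origin and axes as the lip. Touching it together with the lip counts as gripping.
- far_ridge: the same on the far lip.
- pointer: grey clip (52 wide, 30 high) on the front of the near or the far outer post, with a steel cone, 18 thick at its root, about 40 long, pointing level straight out from the cabinet's front. Fixed. Origin: the tip of the cone, 50 mm in front of the post's face and 180 mm to either side of the cabinet's middle; its height is the mark (180 to 230 mm above the bench). Axes as the cabinet's.
- plain_clip: the same grey clip on the other outer post, with a short blunt round screw (22 mm across, 16 mm long) in place of the cone: no mark. Its origin: on the screw's axis, 50 mm in front of the post.
- jar: loose bystander, not to be moved; origin at the centre of its underside: brown glass jar with black cap, 52 across, 85 high, upright on the bench before the mullion.
- spanner: loose bystander, not to be moved; origin at the centre of its underside: steel spanner 150 long, lying flat on the bench before the near window (about 10 high).
- tray: loose bystander, not to be moved; origin at the centre of its underside: white tray with compartments, 75 x 110 x 25 high, on the bench before the far window.
- beaker: loose bystander, not to be moved; origin at the centre of its underside: glass beaker 64 across, 75 high, on the cabinet's deck.
- vial_block: loose bystander, not to be moved; origin at the centre of its underside: white block with four holes, 70 x 70 x 40 high, on the cabinet's deck.
- bottle: loose bystander, not to be moved; origin at the centre of its underside: white bottle 66 across, 150 high, on the open bench beyond the cabinet's front.
- can: loose bystander, not to be moved; origin at the centre of its underside: metal can 66 across, 100 high, on the open bench.

How it is judged (in metres and radians):
On the way:
1. the window beside the pointer is being pushed up by the fingers at its lip (15 mm above its start) (((y of pointer in the frame of hood above 0 m and distance of near_lip from where it was at the start of the episode above 0.015 m and contact force between the fingers and near_lip above 0.3 N) or (y of pointer in the frame of hood below 0 m and distance of far_lip from where it was at the start of the episode above 0.015 m and contact force between the fingers and far_lip above 0.3 N))), for 0.1 s.
At the end, for the whole second after the job is handed in: the lower front edge of the lip of the window beside the pointer is within 10 mm of the height of the pointer's tip and at rest, the other window is within 10 mm of its start, and every loose thing is within 30 mm of its start (((y of pointer in the frame of hood above 0 m and z of near_lip in the frame of pointer between -0.01 and 0.01 m and velocity of joint near_window between -0.003 and 0.003 m/s and distance of far_lip from where it was at the start of the episode below 0.01 m) or (y of pointer in the frame of hood below 0 m and z of far_lip in the frame of pointer between -0.01 and 0.01 m and velocity of joint far_window between -0.003 and 0.003 m/s and distance of near_lip from where it was at the start of the episode below 0.01 m)) and distance of each of jar, spanner, tray, beaker, vial_block, bottle, can from where it was at the start of the episode below 0.03 m); the robot touches nothing.
It fails at once if a lip is gripped: the fingers press on its underside and on the strip on its top at once ((contact force between the fingers and near_lip above 1 N and contact force between the fingers and near_ridge above 1 N) or (contact force between the fingers and far_lip above 1 N and contact force between the fingers and far_ridge above 1 N)).
It fails at once if the other window is moved by more than 15 mm ((y of pointer in the frame of hood above 0 m and distance of far_lip from where it was at the start of the episode above 0.015 m) or (y of pointer in the frame of hood below 0 m and distance of near_lip from where it was at the start of the episode above 0.015 m)).
It fails at once if a bystander is moved by more than 40 mm, lifted or tipped over (distance of any of jar, spanner, tray, beaker, vial_block, bottle, can from where it was at the start of the episode above 0.04 m or angle between any of jar, spanner, tray, beaker, vial_block, bottle, can's own z axis and vertical above 0.5 rad).
It also fails if it takes over 35 s, if anything falls off the work surface, if the arm or the gripper's body presses on something with over 40 N, if the wrist force passes 120 N, or if a joint passes its speed limit or range.

## Working session

There is one attempt and no reset: what is moved stays moved. The work goes in short steps, Python scripts to look and compute and a shell command to move; the robot and the scene stay as the last step left them, time stands still between calls to the robot, and variables do not carry over. Pictures are saved under pics/ and viewed, at most 10 in all, crops included, and the job is handed in when it is done.

```bash
ls; mkdir -p pics; python3 - <<'E'
from plant import ctrl
import cv2,numpy as np
o=ctrl.get_obs(); print(o['clock'],o['tool_pos'],o['orientation'],o['opening'],ctrl.hold_point_z)
for n in ("scene","top"):
    s=ctrl.snapshot(n); cv2.imwrite(f"pics/{n}0.png",s["frame"][:,:,::-1])
    print(n,'cam',np.round(-s['R'].T@s['t'],3))
    for th in ("hood","near_lip","far_lip","pointer","plain_clip","jar","spanner","tray","bottle","can"):
        for r in ctrl.mark_of(s,th)[:2]: print(th,round(r['p'],2),np.round(r['location'],3))
E
```

```text
pics
0.0 [0.27255752 0.61731286 0.40374997] [ 1.79907871e+02 -7.01547040e-03 -2.38309594e+01] 0.08784114420100646 0.1593
scene cam [ 0.167 -0.276  1.22 ]
hood 0.85 [0.548 0.168 0.001]
near_lip 0.55 [0.468 0.111 0.136]
far_lip 0.6 [0.642 0.139 0.137]
pointer 0.63 [0.732 0.148 0.228]
plain_clip 0.65 [0.375 0.088 0.21 ]
jar 0.8 [0.552 0.098 0.001]
spanner 0.87 [ 0.44  -0.009 -0.002]
tray 0.71 [ 0.699  0.061 -0.   ]
bottle 0.98 [ 0.773 -0.226  0.   ]
can 0.93 [ 0.438 -0.444  0.004]
top cam [ 0.354 -0.061  1.614]
hood 0.95 [ 0.549  0.166 -0.005]
near_lip 0.61 [0.466 0.111 0.133]
far_lip 0.6 [0.641 0.137 0.14 ]
pointer 0.56 [0.735 0.146 0.224]
plain_clip 0.6 [0.377 0.092 0.212]
jar 0.72 [0.378 0.092 0.212]
jar 0.49 [0.55  0.095 0.004]
spanner 0.81 [ 0.439 -0.01  -0.003]
tray 0.58 [ 0.697  0.063 -0.006]
bottle 0.71 [ 0.774 -0.224  0.   ]
can 0.56 [ 0.432 -0.443 -0.002]
```

View images.

View pics/scene0.png

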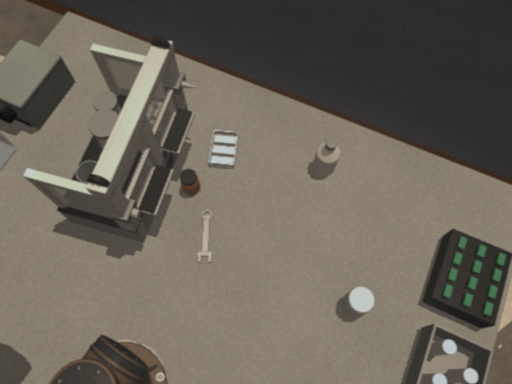

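View pics/top0.png

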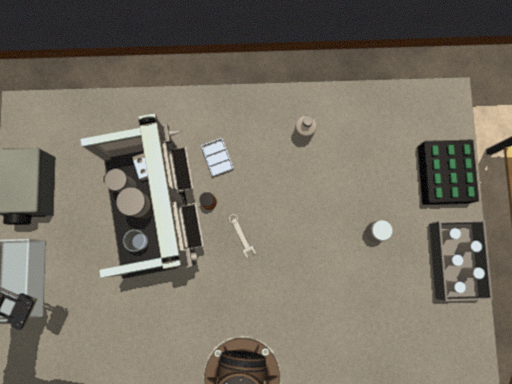

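The cone is at scene pixel (187,85) on the far post and the blunt screw at (135,212) on the near post, so the far window is the one to push. The network locations agree with the cabinet geometry: its yaw is about 0.155 rad, and the pointer is at z≈0.226. First I raise the tool and close the hand, then go over the cabinet.

```bash
cat > h.py <<'E'
import sys,numpy as np
from scipy.spatial.transform import Rotation as Ro
from plant import ctrl
# usage: h.py x y z heading tilt -> tool-frame shift/turn to TCP pose; heading of tool z, tilt below level (deg), tool y horizontal
def target(h,t):
    h,t=np.radians([h,t]); z=np.array([np.cos(h)*np.cos(t),np.sin(h)*np.cos(t),-np.sin(t)])
    y=np.array([-np.sin(h),np.cos(h),0]); return Ro.from_matrix(np.c_[np.cross(y,z),y,z])
if __name__=="__main__":
    a=list(map(float,sys.argv[1:])); o=ctrl.get_obs()
    R=Ro.from_euler('xyz',o['orientation'],degrees=True)
    print('now',np.round(o['tool_pos'],4),np.round(o['orientation'],1),'j',np.round(o['joint_pos'],0),'F',np.round(o['force'],1),'t',o['clock'])
    print('shift mm',np.round(R.inv().apply(np.array(a[:3])-o['tool_pos'])*1000,1),'turn',np.round((R.inv()*target(*a[3:])).as_rotvec(degrees=True),1))
E
python3 -m inch '[1,0,0,-220,0,0,0,1,0,0,-220,0,0,0,1,0,0,-220,0,0,0,1,0,0,-220,0,0,0,1,0,0,-220,0,0,0]'
python3 h.py 0.45 -0.06 0.62 90 90
```

```text
clock: 1.6
tool_pos: [0.2729, 0.6164, 0.631]
orientation: [-179.6, 0.0, -23.8]
force: [0.3, 0.5, 0.3]
opening: 0.0529
gripper_force: 0.0
now [0.2729 0.6164 0.631 ] [-179.6    0.   -23.8] j [ 83.  18.  25.   0. -97. -17.] F [0.3 0.5 0.3] t 1.6
shift mm [435.4 547.2   6.6] turn [-0.4  0.3 66.2]
```

```bash

python3 -m inch '[1,435,547,0,0,0,66,1,435,547,0,0,0,66,1,435,547,0,0,0,66,1,435,547,0,0,0,66,1,435,547,0,0,0,66]'
python3 h.py 0.45 -0.06 0.62 90 90
```

```text
clock: 2.1
tool_pos: [0.336, 0.3734, 0.6249]
orientation: [-180.0, 0.0, -67.1]
force: [0.5, 0.9, 0.1]
opening: 0.0133
gripper_force: 0.0
now [0.336  0.3734 0.6249] [-180.     0.   -67.1] j [ 70.   0.   3.   0. -93. -48.] F [0.5 0.9 0.1] t 2.1
shift mm [443.6  63.5   4.7] turn [-0.   0.  22.9]
```

```bash

python3 -m inch '[1,444,64,0,0,0,23,1,444,64,0,0,0,23,1,444,64,0,0,0,23,1,444,64,0,0,0,23,1,444,64,0,0,0,23]'
python3 h.py 0.5 -0.1 0.5 90 50
```

```text
clock: 2.6
tool_pos: [0.4002, 0.1318, 0.6252]
orientation: [-179.9, 0.1, -89.8]
force: [1.7, 0.6, 0.6]
opening: 0.0008
gripper_force: 0.0
now [0.4002 0.1318 0.6252] [-1.799e+02  1.000e-01 -8.980e+01] j [ 45.  -8.  -5.   0. -94. -45.] F [1.7 0.6 0.6] t 2.6
shift mm [232.4 -98.6 125.1] turn [  0.  -39.9   0.3]
```

```bash

python3 -m inch '[1,230,-100,0,0,-40,0,1,230,-100,0,0,-40,0,1,230,-100,0,0,-40,0,1,230,-100,0,0,-40,0,1,230,-100,0,0,-40,0]'
python3 h.py 0.62 -0.12 0.4 90 15
```

```text
clock: 3.1
tool_pos: [0.485, -0.0583, 0.6251]
orientation: [179.9, 36.3, -89.8]
force: [1.7, 2.8, -1.7]
opening: 0.0007
gripper_force: 0.0
now [ 0.485  -0.0583  0.6251] [179.9  36.3 -89.8] j [  -3.    2.   14.  -37. -102.   -5.] F [ 1.7  2.8 -1.7] t 3.1
shift mm [ 183.3 -135.1  144.4] turn [  0.3 -38.7   0.1]
```

```bash

python3 -m inch '[1,183,-135,144,0,-39,0,1,183,-135,144,0,-39,0,1,183,-135,144,0,-39,0,1,183,-135,144,0,-39,0,1,183,-135,144,0,-39,0]'
python3 h.py 0.655 -0.10 0.20 90 15
```

```text
clock: 3.6
tool_pos: [0.6101, -0.1172, 0.4129]
orientation: [178.6, 75.3, -91.3]
force: [-0.3, -0.3, 0.6]
opening: 0.0003
gripper_force: 0.0
now [ 0.6101 -0.1172  0.4129] [178.6  75.3 -91.3] j [ -22.   26.   14.  -70. -107.   18.] F [-0.3 -0.3  0.6] t 3.6
shift mm [201.3 -46.2  70.4] turn [ 0.1  0.3 -0.3]
```

```bash

python3 -m inch '[1,201,-65,70,0,10,0,1,201,-65,70,0,10,0,1,201,-65,70,0,10,0,1,201,-65,70,0,10,0,1,201,-65,70,0,10,0]'
python3 h.py 0.675 -0.07 0.175 90 25
python3 - <<'E'
from plant import ctrl
import cv2,numpy as np
s=ctrl.snapshot("wrist"); cv2.imwrite("pics/w1.png",s["frame"][:,:,::-1])
for th in ("far_lip","pointer","jar"):
    for r in ctrl.mark_of(s,th)[:2]: print(th,round(r['p'],2),np.round(r['location'],3))
E
```

```text
clock: 4.1
tool_pos: [0.6728, -0.0987, 0.1967]
orientation: [178.3, 65.1, -91.3]
force: [-1.7, -0.3, -1.1]
opening: 0.0002
gripper_force: 0.0
now [ 0.6728 -0.0987  0.1967] [178.3  65.1 -91.3] j [-15.  41.  13. -61. -91.  32.] F [-1.7 -0.3 -1.1] t 4.1
shift mm [ 7.5 -2.6 35.2] turn [ 0.5  0.1 -0.6]
jar 0.94 [ 0.548  0.094 -0.002]
```

View pics/w1.png

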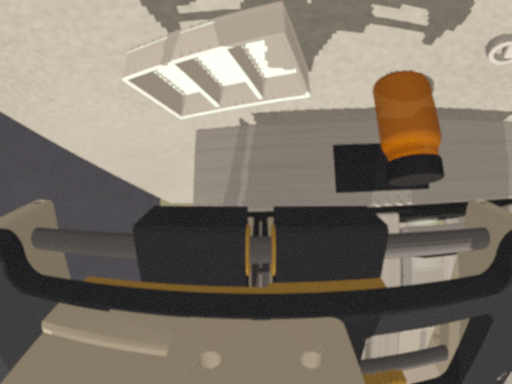

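```bash

python3 - <<'E'
from plant import ctrl
import numpy as np
s=ctrl.snapshot("wrist"); print('wcam',np.round(-s['R'].T@s['t'],3))
for n in ("scene","top")*3:
    s=ctrl.snapshot(n)
    for th in ("far_lip","pointer"):
        for r in ctrl.mark_of(s,th)[:1]: print(n,th,round(r['p'],2),np.round(r['location'],4))
E
python3 -m inch '[1,4,0,18,0,0,0,1,8,0,35,0,0,0,1,8,0,35,0,0,0]'
python3 h.py 0.675 0.0 0.175 90 25
```

```text
wcam [ 0.674 -0.111  0.134]
scene pointer 0.5 [0.7284 0.1479 0.2264]
top far_lip 0.56 [0.6379 0.1349 0.1399]
scene pointer 0.72 [0.7322 0.148  0.2257]
top far_lip 0.44 [0.6394 0.1363 0.1373]
top pointer 0.66 [0.6397 0.1353 0.1383]
scene pointer 0.77 [0.7307 0.1463 0.2264]
top far_lip 0.5 [0.6417 0.1387 0.1413]
top pointer 0.45 [0.7315 0.143  0.2263]
clock: 5.55
tool_pos: [0.6721, -0.0684, 0.1779]
orientation: [178.7, 65.1, -90.9]
force: [-0.4, 0.8, -0.6]
opening: 0.0005
gripper_force: 0.0
now [ 0.6721 -0.0684  0.1779] [178.7  65.1 -90.9] j [-13.  42.  11. -62. -88.  33.] F [-0.4  0.8 -0.6] t 5.55
shift mm [-26.2  -3.3  63.3] turn [ 0.5  0.1 -0.4]
```

```bash

python3 -m inch '[1,-9,0,21,0,0,0,1,-18,0,42,0,0,0,1,-26,-1,63,0,0,0,1,-26,-1,63,0,0,0]'
python3 h.py 0.675 0.0 0.185 90 25
```

```text
clock: 5.95
tool_pos: [0.6735, 0.0013, 0.1776]
orientation: [179.2, 65.1, -90.3]
force: [0.8, 0.4, 1.1]
opening: 0.0002
gripper_force: 0.0
now [0.6735 0.0013 0.1776] [179.2  65.1 -90.3] j [ -8.  41.   9. -64. -84.  32.] F [0.8 0.4 1.1] t 5.95
shift mm [-6.2 -1.4 -4.3] turn [ 0.5  0.1 -0.1]
```

```bash

for i in 1; do python3 -m inch '[1,-3,0,-1.5,0,0,0,1,-7,0,-3.3,0,0,0,1,-11,0,-5,0,0,0,1,-11,0,-5,0,0,0]'; done
python3 -m inch '[1,-3,0,-1.5,0,0,0,1,-6,0,-2.8,0,0,0,1,-9,0,-4.2,0,0,0,1,-9,0,-4.2,0,0,0]'
python3 - <<'E'
from plant import ctrl
import cv2,numpy as np
s=ctrl.snapshot("scene"); f=s["frame"][20:240,20:260,::-1]
cv2.imwrite("pics/s2.png",cv2.resize(f,None,fx=2.5,fy=2.5,interpolation=cv2.INTER_CUBIC))
E
```

```text
clock: 6.35
tool_pos: [0.6741, -0.0036, 0.1906]
orientation: [179.4, 65.0, -90.3]
force: [-0.3, -0.7, -0.1]
opening: 0.0005
gripper_force: 0.0
clock: 6.75
tool_pos: [0.6738, -0.0033, 0.1994]
orientation: [179.2, 64.9, -90.5]
force: [0.3, -0.3, -2.3]
opening: 0.0002
gripper_force: 1.3
```

View pics/s2.png

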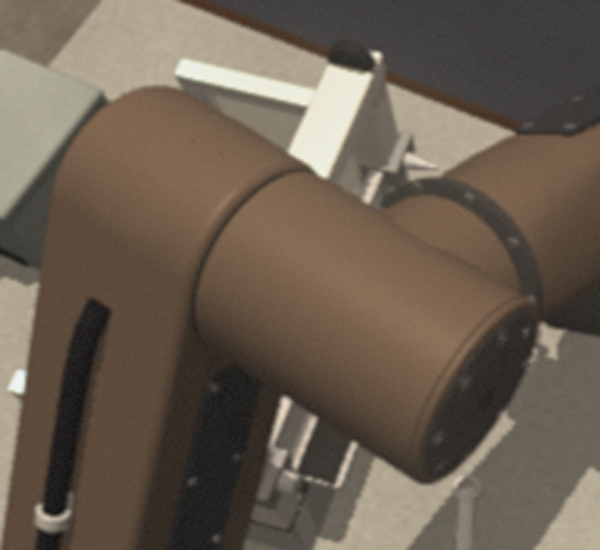

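The arm hides the window in this view; the cone still shows at (420,160) in the crop. The wrist force is just starting to read -2.3 N in z, so contact is beginning at TCP z≈0.199.

```bash

python3 -m inch '[1,-3,0,-1.4,0,0,0,1,-6,0,-2.8,0,0,0,1,-9,0,-4.2,0,0,0,1,-9,0,-4.2,0,0,0]'
python3 -m inch '[1,-3,0,-1.4,0,0,0,1,-6,0,-2.8,0,0,0,1,-9,0,-4.2,0,0,0,1,-12,0,-5.6,0,0,0,1,-15,0,-7,0,0,0]'
python3 - <<'E'
from plant import ctrl
import numpy as np
for n in ("top","scene","wrist")*2:
    s=ctrl.snapshot(n)
    for th in ("far_lip","pointer"):
        for r in ctrl.mark_of(s,th)[:1]: print(n,th,round(r['p'],2),np.round(r['location'],4))
o=ctrl.get_obs();print(o['tool_pos'],o['force'],o['clock'])
E
```

```text
clock: 7.2
tool_pos: [0.6738, -0.0032, 0.21]
orientation: [179.3, 65.0, -90.4]
force: [-0.5, -2.9, -3.4]
opening: 0.0003
gripper_force: 1.6
clock: 7.7
tool_pos: [0.6739, -0.0032, 0.2261]
orientation: [179.2, 65.0, -90.5]
force: [-0.5, -2.8, -2.9]
opening: 0.0005
gripper_force: 2.7
top far_lip 0.58 [0.6419 0.1381 0.1691]
top pointer 0.49 [0.7322 0.1445 0.2272]
scene pointer 0.47 [0.7305 0.1487 0.227 ]
wrist pointer 0.21 [ 0.5431  0.1662 -0.0007]
top far_lip 0.69 [0.6404 0.1374 0.1721]
top pointer 0.54 [0.7311 0.1458 0.2258]
[ 0.67399469 -0.00289599  0.2259236 ] [ 0.29859398 -0.09580577  0.35494643] 8.6
```

```bash

python3 -m inch '[1,-4,0,-2,0,0,0,1,-9,0,-4.2,0,0,0,1,-14,0,-6.5,0,0,0,1,-19,0,-8.8,0,0,0,1,-24,0,-11.1,0,0,0]'
python3 -m inch '[1,-5,0,-2.3,0,0,0,1,-9,0,-4.2,0,0,0,1,-13,0,-6,0,0,0,1,-16,0,-7.4,0,0,0,1,-16,0,-7.4,0,0,0]'
python3 - <<'E'
from plant import ctrl
import numpy as np
for n in ("top",)*5+("scene",):
    s=ctrl.snapshot(n)
    for th in ("far_lip","pointer"):
        for r in ctrl.mark_of(s,th)[:1]: print(n,th,round(r['p'],2),np.round(r['location'],4))
o=ctrl.get_obs();print(o['tool_pos'],o['force'],o['clock'])
E
```

```text
clock: 9.1
tool_pos: [0.674, -0.003, 0.2528]
orientation: [179.2, 65.0, -90.5]
force: [-1.2, -0.7, -4.8]
opening: 0.0007
gripper_force: 2.3
clock: 9.6
tool_pos: [0.6742, -0.0029, 0.2707]
orientation: [179.3, 65.0, -90.4]
force: [-1.6, -0.9, -1.0]
opening: 0.0009
gripper_force: 1.0
top far_lip 0.43 [0.642  0.1362 0.215 ]
top pointer 0.71 [0.731  0.1458 0.2254]
top far_lip 0.69 [0.6413 0.1375 0.2138]
top pointer 0.66 [0.7338 0.1462 0.2295]
top pointer 0.53 [0.7306 0.1468 0.2257]
top far_lip 0.7 [0.641  0.1408 0.2124]
top pointer 0.73 [0.7332 0.146  0.226 ]
top far_lip 0.53 [0.6392 0.1388 0.2136]
top pointer 0.57 [0.7349 0.1469 0.2288]
scene pointer 0.44 [0.7316 0.1475 0.228 ]
[ 0.67421816 -0.00287316  0.26991802] [ 0.48427321  0.54969222 -0.11567964] 10.5
```

```bash

python3 -m inch '[1,-4,0,-1.9,0,0,0,1,-8,0,-3.7,0,0,0,1,-12,0,-5.5,0,0,0,1,-12,0,-5.5,0,0,0]'
python3 -m inch '[1,6,0,2,0,0,0,1,12,0,2,0,0,0,1,20,0,-30,0,0,0,1,30,0,-60,0,0,0,1,35,0,-80,0,0,0]'
python3 -m inch '[1,45,0,-105,0,0,0,1,45,0,-105,0,0,0,1,45,0,-105,0,0,0,1,45,0,-105,0,0,0,1,45,0,-105,0,0,0]'
python3 - <<'E'
from plant import ctrl
import numpy as np,cv2
for n in ("top","scene")*4:
    s=ctrl.snapshot(n)
    for th in ("far_lip","pointer"):
        for r in ctrl.mark_of(s,th)[:1]: print(n,th,round(r['p'],2),np.round(r['location'],4))
f=s["frame"][20:240,20:260,::-1]
cv2.imwrite("pics/s3.png",cv2.resize(f,None,fx=2.5,fy=2.5,interpolation=cv2.INTER_CUBIC))
for th in ("jar","spanner","tray","bottle","can"):
        for r in ctrl.mark_of(s,th)[:1]: print(th,round(r['p'],2),np.round(r['location'],3))
o=ctrl.get_obs();print(o['tool_pos'],o['force'],o['clock'])
E
```

```text
clock: 10.9
tool_pos: [0.6742, -0.0029, 0.2839]
orientation: [179.3, 65.0, -90.4]
force: [-0.9, -1.3, -2.7]
opening: 0.0006
gripper_force: 1.2
clock: 11.4
tool_pos: [0.6746, -0.092, 0.2848]
orientation: [179.1, 65.0, -90.6]
force: [0.7, 0.8, -0.6]
opening: 0.0007
gripper_force: 0.0
clock: 11.9
tool_pos: [0.6751, -0.2043, 0.2884]
orientation: [179.2, 65.0, -90.6]
force: [-0.4, 1.4, 0.0]
opening: 0.0007
gripper_force: 0.0
top far_lip 0.42 [0.6401 0.1379 0.2273]
top pointer 0.73 [0.7325 0.1437 0.2265]
scene pointer 0.66 [0.7309 0.1472 0.2275]
top far_lip 0.69 [ 0.7759 -0.2247 -0.001 ]
top pointer 0.59 [ 0.436  -0.4418 -0.0036]
scene pointer 0.43 [0.7306 0.1453 0.2278]
top far_lip 0.51 [ 0.5481  0.1673 -0.0014]
top pointer 0.7 [0.7332 0.1418 0.2284]
scene pointer 0.58 [0.7307 0.1456 0.2247]
top far_lip 0.41 [0.6388 0.1385 0.2246]
top pointer 0.58 [0.7335 0.1444 0.2278]
scene pointer 0.72 [0.7299 0.1466 0.2265]
spanner 0.46 [ 0.44  -0.01  -0.001]
can 0.67 [ 0.437 -0.442  0.003]
[ 0.67508203 -0.20427035  0.28887166] [ 0.39993893 -0.03661374 -0.00551173] 13.35
```

View pics/s3.png

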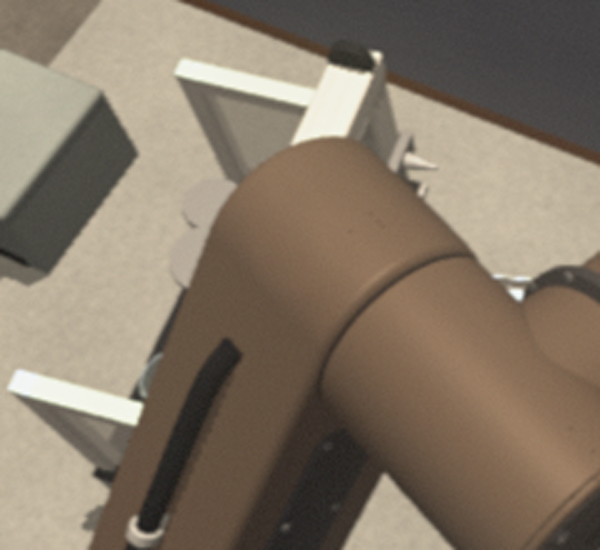

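The fingers are clear. The lip reads z≈0.226 against 0.227 for the pointer. In the crop the cone is at (420,160) and the end of the lip, at (425,188), is level with it. I check the bystanders once more before handing in.

```bash
python3 - <<'E'
from plant import ctrl
import numpy as np
s=ctrl.snapshot("top")
for th in ("jar","spanner","tray","bottle","can","near_lip","far_lip","pointer"):
        for r in ctrl.mark_of(s,th)[:1]: print(th,round(r['p'],2),np.round(r['location'],3))
print(ctrl.get_obs()['force'])
print(ctrl.close_job())
E
```

```text
jar 0.74 [0.549 0.096 0.003]
tray 0.63 [ 0.698  0.064 -0.004]
bottle 0.59 [ 0.775 -0.227  0.003]
can 0.92 [ 0.435 -0.44  -0.003]
near_lip 0.55 [0.466 0.109 0.133]
far_lip 0.61 [0.644 0.137 0.226]
pointer 0.72 [0.732 0.146 0.229]
[-0.96738173 -0.38332677 -0.12603081]
the job is handed in; nothing more can be done
None
```

I pushed the far window up to the pointer and handed the job in: its lip measured z≈0.226 m against about 0.227 m for the pointer's tip, the near window had not moved, none of the things checked on the bench had moved (the beaker and vial block on the deck were not re-measured), and no verdict was returned.

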